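Set the read-out and hold the probe over the warm tin

ROBOT

A 6-joint arm with a two-finger parallel gripper is mounted at the origin on a cart in front of the work surface, level with it; the furniture and walls round the work are solid. World frame = base frame: x ahead of the robot, y to its left, z up, the work surface at z = 0. Lengths are in m, angles in degrees, forces in N, time in s.
With the tool pointing down it reaches from about 0.375 to 0.9 m from the base axis. Payload 3.1 kg.
Tool frame: the origin (TCP) lies at the very end of the fingers, on their centre line; the grasp point (between the pads) lies 19 mm behind it; z points along the fingers, y is the direction in which the jaws open and shut (so a half turn about z gives the same grasp; the last joint's range is limited). The gripper opens to 87 mm and grips with 3 to 60 N. Pads are 19 mm wide; open, the fingers measure 117 mm over their backs; the gripper's body (75 mm by 190 mm) begins 51 mm behind the grasp point.
Start: joints at [-82.248, 30.224, 82.088, -0, 67.689, -10.227], TCP at [0.193, -0.594, 0.223] pointing down, gripper open.
Joint ranges: [-176.69, 176.69], [-43.24, 126.21], [12.49, 139.97], [-82, 262], [0, 151.66], [-163.58, 163.58]. Speed limits (degrees/s): [159.86, 159.86, 180, 180, 180, 180].

INTERFACE

Orientations are given as a 3x3 rotation matrix whose columns are the frame's x, y, z axes.
In Python, from rig import read_state, capture, hand_in gives the robot as it stands. The module is installed in compiled form; this text tells all that it offers.
- The arm moves only by the tool move_arm, never from a script. Its arguments are lists of equal length, an entry for each row: "linear": the shift along the tool's x, y, z in cm, a list of three; "angular": the turn, a rotation vector about the tool's x, y, z in rad, a list of three; "fingers": the gripper command: -1 is fully open, 1 is shut, values between are in proportion. In form: {"linear": [[tx, ty, tz], ...], "angular": [[wx, wy, wz], ...], "fingers": [fingers, ...]}. A call has 1 to 12 rows; each row is the pose to reach, as a shift and turn from the pose measured when the call began, along the tool's axes at that moment; what a row does not reach only later rows make up. A row lasts 1/12 s, in which the tool goes at most 41.7 mm and 7.16 degrees, less where a joint would pass 70% of its speed; a pose out of reach is approached as far as the arm can. A call with a gripper value outside its range is refused whole. The fingers move at their own pace and stop on an object; the grip force is fixed at half the most. Time passes only in rows, so rows that repeat a pose let the fingers close. It gives the time, the measured TCP pose, the force and the opening at its end, in the units of the state.
- read_state(): the state, without advancing time (a new reading comes with each control period).
- capture(name): name is "side" or "top"; returns a dict with "color" (420x560x3 uint8, red, green, blue), "fx", "fy", "cx", "cy" (pixels), "view" (4x4, takes a point from world to camera coordinates). Camera axes: x right, y down, z forward; pixel columns grow to the right and rows downward; lengths in m; the calibration is good to about 2 mm. A picture is of the moment at which its call begins. There is no depth.
- hand_in(): hands the job in, once; it reports no verdict.
The state is a dict: "time_s": time; "joint_positions": joint angles; "qvel": joint speeds; "tau": joint torques, N m; "position": TCP position; "tcp_rot": TCP orientation; "force": force on the tool from outside, world axes, zero at the start; "moment": the same for the moment, N m; "opening": opening from 0.0 (shut) to 1.0 (fully open).
Only numpy, scipy, OpenCV 4.12 (cv2) and the standard library are available. Lean on these libraries where they do the work, as an engineer would, in place of code of your own. Each camera call takes 0.05 s, during which the arm holds its last target. There are 200 camera calls.

TASK

The white lidded tin has just come out of the heating cabinet and we want the air temperature above it. First turn the selector on the grey read-out unit to its three-dot mark; then draw the probe thermometer out of its slanted stand and hold it level, with the tip of its steel stem over the middle of the tin and about 10 cm above the lid. Leave the tin and the other things where they stand, and finish while still holding the probe there: do not put it down.

Things in the scene. Friction and masses are not known exactly. Their poses are not given: they have to be found in the camera images.
- selector (a joint): Turn of the black selector knob on top of the read-out unit, rad, 0 to 2.1 with a stop at either end, growing clockwise seen from above. The panel's marks: 1 dot at 0, 2 dots at 0.7, 3 dots at 1.4, 4 dots at 2.1. The pointer (white line at one end of the bar grip) stands at 1.05 - value from the unit's +x towards its +y. It turns at about 0.04 N m, has no spring and stays where left.
- selector_grip (a point): On the selector's turning axis, in the middle of its upright bar grip (42 mm long along the pointer, 13 mm thick, 22 mm tall), 67 mm above the worktop: 9 mm below the bar's top, 13 mm above the round skirt (48 mm across) under the bar. The point turns with the knob; its yaw is the read-out's yaw minus the joint value, that is 1.05 less than the pointer's.
- readout: Read-out unit, a low grey case with an aluminium top panel, 120 x 150 mm, 47 mm high, fixed to the worktop. Origin under its middle, on the worktop, below the selector's axis; -x is its front with the dark window (towards the robot), z up. Behind it, from x = 0.58 m on and from y = 0.45 to -0.10 m, stands the tall blue heating cabinet: keep the arm clear of it.
- probe: Probe thermometer, 50 g: flat yellow handle 62 x 24 x 15 mm and a steel stem 3.8 mm thick, 115 mm long. y runs along it from the stem's tip (-88 mm) to the handle's end (+88; handle from +26), x across the handle's width (-12 to 12), z through its thickness (0 to 15). In the stand y slopes up at 45 degrees towards the robot and x is level. Held level, y is horizontal.
- probe_tip (a point): Tip of the probe's stem, at x 0, y -88, z 8 mm in the probe's frame.
- probe_handle (a point): Middle of the probe's handle, at x 0, y 57, z 7.5 mm in the probe's frame; in the stand it lies 120 mm above the worktop with free room on both sides of the handle's width.
- stand: Probe stand, fixed: dark base 76 x 125 x 10 mm, aluminium square sleeve (bore 8.4 mm, outside 14.4) sloping 45 degrees that holds the stem, and a 14 mm wide tongue under the lower half of the handle. The probe comes out along its own length, about 115 mm until its tip passes the sleeve's mouth. Origin under the base's middle; y level, the way the handle leans; z up.
- tin: Round white lidded tin, 68 mm diameter, 38 mm high, standing loose. Origin at the centre of its underside.
- stopper: Bystander: red-brown rubber stopper, 33 mm diameter, 30 mm high, origin under its middle. Leave alone.
- timer: Bystander: pale square bench timer, 64 x 64 x 17 mm, origin under its middle. Leave alone.
- tape: Bystander: roll of masking tape lying flat, 96 mm diameter, 25 mm high, origin under its middle. Leave alone.
Not all that is in view belongs to the job. Leave any orange or purple look-alike of the tin alone.

How it is judged (in metres and radians):
On the way, in this order (a step that is already met when the one before it is completed fails the run):
1. the selector stands at the three-dot mark, the probe still in its stand (value of joint selector between 1.25 and 1.55 rad and velocity of joint selector between -0.1 and 0.1 rad/s and distance of probe from where it was at the start of the episode below 0.01 m), for 0.2 s.
2. the probe is drawn right out of the stand and held in the fingers (distance between probe_tip and stand above 0.11 m and height (world z) of probe_tip above 0.08 m and contact force between the fingers and probe above 1 N and contact force between probe and stand below 0.1 N), for 0.2 s.
At the end, for the whole second after the job is handed in: The selector is within 0.15 rad of the three-dot mark (1.4 rad). The probe is held in the fingers alone, out of the stand and at rest, level to within 0.2 rad, its tip over the tin's lid (within 34 mm of the tin's centre line) and 50 to 160 mm above the lid. The tin stands upright (value of joint selector between 1.25 and 1.55 rad and angle between probe's own y axis and vertical between 1.37 and 1.77 rad and horizontal distance between probe_tip and tin below 0.034 m and height (world z) of probe_tip between 0.088 and 0.198 m and height (world z) of probe above 0.08 m and contact force between the fingers and probe above 1 N and contact force between probe and tin below 0.1 N and contact force between probe and stand below 0.1 N and linear speed of probe below 0.03 m/s and linear speed of tin below 0.02 m/s and angle between tin's own z axis and vertical below 0.1 rad); the arm keeps its last pose, push and grip.
It fails at once if the tin is shifted by more than 20 mm (distance of tin from where it was at the start of the episode above 0.02 m).
It fails at once if a bystander (stopper, timer, tape) is shifted by more than 30 mm (distance of any of stopper, timer, tape from where it was at the start of the episode above 0.03 m).
It also fails if it takes over 64 s, if anything falls off the work surface, if the arm or the gripper's body presses on something with over 40 N, if the wrist force passes 120 N, or if a joint passes its speed limit or range.

## Working session

There is one attempt and no reset: what is moved stays moved. The work goes in short steps, Python scripts to look and compute and a tool call to move; the robot and the scene stay as the last step left them, time stands still between calls to the robot, and variables do not carry over. Pictures are saved under pics/ and viewed, about 8 in all and at most 12, crops included, and the job is handed in when it is done.

Besides the shell and the picture viewer there is one more tool, called after ">>>" as name(argument=value, ...) on one line, values as JSON. move_arm: Moves the arm, as the interface text tells. Its arguments: {"type":"object","properties":{"linear":{"type":"array"},"angular":{"type":"array"},"fingers":{"type":"array"}},"required":["linear","angular","fingers"]}

```bash
mkdir -p pics; cat > h.py <<'E'
import numpy as np, cv2
from rig import read_state, capture, hand_in
def save(c,n): cv2.imwrite('pics/'+n,cv2.cvtColor(c['color'],cv2.COLOR_RGB2BGR))
def ray(c,u,v):
    V=np.array(c['view']);R=V[:3,:3];t=V[:3,3]
    o=-R.T@t; d=R.T@np.array([(u-c['cx'])/c['fx'],(v-c['cy'])/c['fy'],1]); return o,d/np.linalg.norm(d)
def onz(c,u,v,z):
    o,d=ray(c,u,v); return o+d*(z-o[2])/d[2]
def proj(c,p):
    V=np.array(c['view']);q=V[:3,:3]@np.array(p)+V[:3,3]; return np.array([c['fx']*q[0]/q[2]+c['cx'],c['fy']*q[1]/q[2]+c['cy']])
def tri(c1,p1,c2,p2):
    o1,d1=ray(c1,*p1);o2,d2=ray(c2,*p2)
    s=np.linalg.lstsq(np.stack([d1,-d2],1),o2-o1,rcond=None)[0]
    a,b=o1+s[0]*d1,o2+s[1]*d2; return (a+b)/2,np.linalg.norm(a-b)
def tolocal(tgt):
    s=read_state(); return np.array(s['tcp_rot']).T@(np.array(tgt)-np.array(s['position']))*100
E
python3 - <<'E'
from h import *
import pickle
d={}
for n in('side','top'):
    c=capture(n);d[n]=c;save(c,n+'0.png');print(n,ray(c,280,210),c['fx'])
pickle.dump(d,open('c0.pkl','wb'))
print(read_state())
E
```

```text
side (array([ 0.48767432, -1.13114062,  1.00519686]), array([ 0.09733433,  0.72470366, -0.68215148])) 445.32105367081397
top (array([ 0.31639861, -0.16495162,  1.52156975]), array([ 0.21901567,  0.02492443, -0.97540295])) 450.42062253560596
{'time_s': 0.1, 'joint_positions': array([-8.22462397e+01,  3.02752072e+01,  8.21502336e+01, -6.20036943e-04,
        6.76898685e+01, -1.02273327e+01]), 'qvel': array([ 0.02022169, -0.16097714, -0.12493953, -0.13853024,  0.02944031,
       -0.09643197]), 'tau': array([-4.04328739e-04, -4.40986097e+01, -1.77150589e+01,  6.33687736e-02,
        5.33748034e-02, -5.05046876e-05]), 'position': array([ 0.19287166, -0.59378669,  0.22164609]), 'tcp_rot': array([[ 9.51157215e-01,  3.08706777e-01, -2.81441914e-04],
       [ 3.08706709e-01, -9.51155191e-01,  1.99277462e-03],
       [ 3.47488092e-04, -1.98232496e-03, -9.99997975e-01]]), 'force': array([ 0.34809302, -0.32920085, -0.36214407]), 'moment': array([-0.05540224,  0.03120583, -0.01137122]), 'opening': 0.9951512875868475}
```

View pics/side0.png

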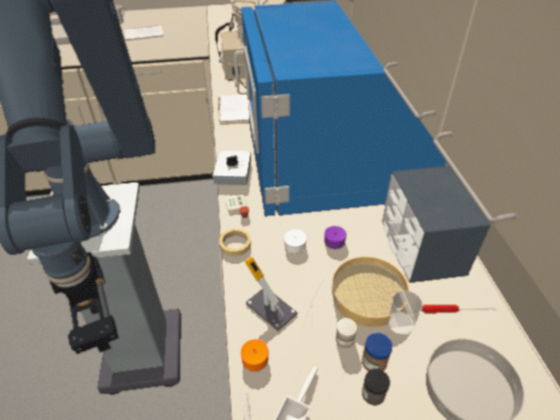

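View pics/top0.png

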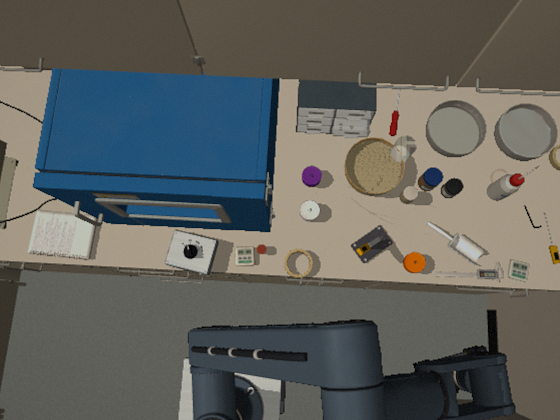

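The side view shows the white tin at (295,241), purple look-alike (335,237), orange (255,354), cream jar (346,333), stand/probe (265,290), readout (233,165). In the top view these are tin (310,211), purple (312,176), orange (414,263), jar (410,195), probe (365,248), readout (191,252). The plain white lid at (310,211) fits the tin. Next I'll confirm it with one enlarged crop.

```bash
python3 - <<'E'
from h import *
import pickle
d=pickle.load(open('c0.pkl','rb'))
t=d['top'];s=d['side']
bt=cv2.cvtColor(t['color'],cv2.COLOR_RGB2BGR);bs=cv2.cvtColor(s['color'],cv2.COLOR_RGB2BGR)
a=cv2.resize(bt[215:285,155:235],None,fx=5,fy=5,interpolation=cv2.INTER_CUBIC)
b=cv2.resize(bt[215:285,340:420],None,fx=5,fy=5,interpolation=cv2.INTER_CUBIC)
e=cv2.resize(bt[190:235,290:330],(284,250)[:2] and (222,250),interpolation=cv2.INTER_CUBIC)
f=cv2.resize(bs[145:195,205:260],(275,250),interpolation=cv2.INTER_CUBIC)
g=cv2.resize(bs[220:330,235:305],(159,250),interpolation=cv2.INTER_CUBIC)
bot=np.hstack([e,f,g]);bot=np.hstack([bot,np.zeros((250,800-bot.shape[1],3),np.uint8)])
cv2.imwrite('pics/crop1.png',np.vstack([np.hstack([a,b]),bot]))
def blobs(c,m,roi,name,z):
    x0,y0,x1,y1=roi;mm=np.zeros(m.shape,np.uint8);mm[y0:y1,x0:x1]=m[y0:y1,x0:x1]
    n,l,st,ce=cv2.connectedComponentsWithStats(mm)
    i=1+np.argmax(st[1:,4]);cn=cv2.findContours((l==i).astype(np.uint8),0,1)[0][0]
    r=cv2.minAreaRect(cn);box=cv2.boxPoints(r)
    print(name,st[i],ce[i].round(1),'box',box.round(1).tolist(),'world',[onz(c,*p,z).round(4)[:2].tolist() for p in list(box)+[ce[i]]])
    return ce[i]
for n,c,rt,rp,rr in(('top',t,(295,195,326,226),(345,230,390,262),(160,225,222,278)),('side',s,(280,228,312,262),(240,250,270,285),(208,148,258,190))):
    H=cv2.cvtColor(c['color'],cv2.COLOR_RGB2HSV)
    sat,v,h=H[...,1].astype(int),H[...,2].astype(int),H[...,0]
    w=((sat<22)&(v>190)).astype(np.uint8)
    blobs(c,w,rt,n+' tin',.038)
    y=((h>15)&(h<32)&(sat>170)&(v>120)).astype(np.uint8)
    blobs(c,y,rp,n+' handle',.12)
    al=((sat<30)&(v>130)).astype(np.uint8); blobs(c,al,rr,n+' panel',.047)
    k=(v<60).astype(np.uint8); blobs(c,k,rr,n+' knob',.07)
E
```

```text
top tin [302 201  17  18 188] [310.6 209. ] box [[298.5, 208.5], [309.5, 197.5], [321.5, 209.5], [310.5, 220.5]] world [[0.6579, -0.1892], [0.6981, -0.2247], [0.6585, -0.2668], [0.6187, -0.2313], [0.6584, -0.2299]]
top handle [356 248   7   8  30] [359.2 251.3] box [[355.70001220703125, 249.5], [358.8999938964844, 247.39999389648438], [362.79998779296875, 253.1999969482422], [359.5, 255.3000030517578]] world [[0.5168, -0.3725], [0.5241, -0.3824], [0.5066, -0.3947], [0.4993, -0.3848], [0.5118, -0.3835]]
top panel [ 165  230   51   44 1245] [189.6 251.7] box [[164.1999969482422, 262.79998779296875], [174.10000610351562, 228.3000030517578], [215.6999969482422, 240.1999969482422], [205.8000030517578, 274.70001220703125]] world [[0.4508, 0.2423], [0.5668, 0.2219], [0.5342, 0.0799], [0.4193, 0.1024], [0.4914, 0.1627]]
top knob [160 225  62   4 137] [194.5 226.1] box [[160.0, 225.0], [221.0, 225.0], [221.0, 228.0], [160.0, 228.0]] world [[0.5715, 0.2632], [0.5819, 0.0628], [0.5719, 0.062], [0.5615, 0.2621], [0.5737, 0.1495]]
side tin [284 229  23  17 312] [295.  237.2] box [[284.0, 229.0], 
[... 238 characters left out ...]
00610351562, 256.70001220703125], [262.79998779296875, 276.0], [256.8999938964844, 279.70001220703125]] world [[0.4961, -0.3676], [0.5124, -0.357], [0.537, -0.425], [0.5211, -0.4346], [0.5163, -0.3988]]
side panel [213 150  38  28 811] [231.9 163.5] box [[212.8000030517578, 175.89999389648438], [214.0, 148.60000610351562], [250.3000030517578, 150.10000610351562], [249.1999969482422, 177.5]] world [[0.4195, 0.0918], [0.4289, 0.2548], [0.5616, 0.224], [0.5427, 0.0641], [0.4891, 0.1526]]
side knob [228 157   9   8  59] [231.8 161. ] box [[228.0, 164.0], [228.0, 157.0], [236.0, 157.0], [236.0, 164.0]] world [[0.4754, 0.1212], [0.4777, 0.1622], [0.5058, 0.1578], [0.503, 0.1169], [0.4897, 0.1363]]
```

View pics/crop1.png

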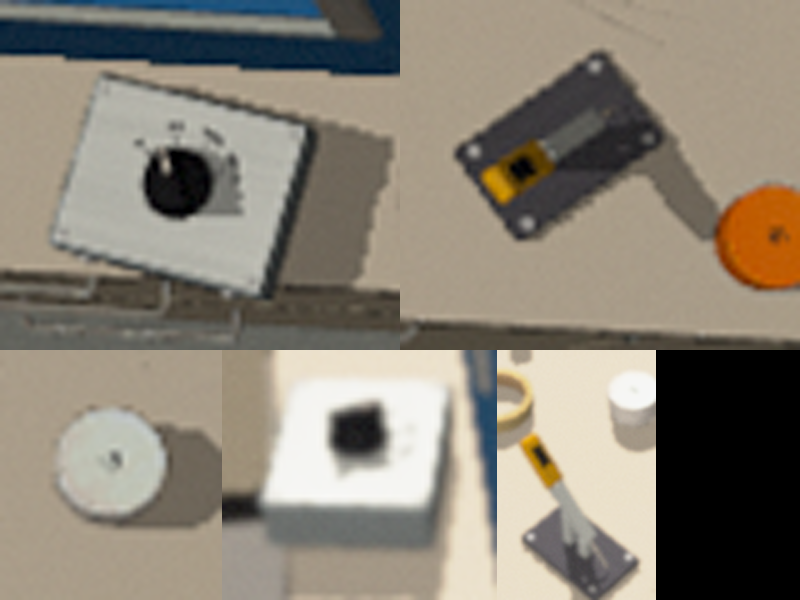

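The crop confirms a plain white round lid at top (310,211). The knob sits at top (190.6,251.6), its white pointer mark at about (188,248), between the one- and two-dot marks. The probe handle is centred near (363.5,249.7) in the top view and (254,268.5) in the side view. The orange and purple cans are look-alikes.

```bash
python3 - <<'E'
from h import *
import pickle
d=pickle.load(open('c0.pkl','rb'));t=d['top'];s=d['side']
# readout from corners (top), z=.047
C=np.array([[103,73],[311,125],[268,295],[52,242]])/5+[155,215]
W=np.array([onz(t,*p,.047)[:2] for p in C]); M=np.array([[.06,.075],[.06,-.075],[-.06,-.075],[-.06,.075]])
A,_=cv2.estimateAffinePartial2D(M,W); print('readout c',W.mean(0),'yaw',np.degrees(np.arctan2(A[1,0],A[0,0])),'scale',np.hypot(A[0,0],A[1,0]))
e=lambda i,j:W[i]-W[j]
print([np.linalg.norm(e(0,1)),np.linalg.norm(e(1,2)),np.linalg.norm(e(2,3)),np.linalg.norm(e(3,0))])
print('knob skirt c',onz(t,190.6,251.6,.054), 'tri knob',tri(t,(190.6,251.6),s,(231.8,161)))
c=W.mean(0)
for q in((160,153),(165,164),(169,174)):
    w=onz(t,q[0]/5+155,q[1]/5+215,.076)[:2]-c;print('pointer',w,np.degrees(np.arctan2(w[1],w[0])))
# stand base z=.01
B=np.array([[600,50],[663,135],[525,240],[458,153]])/5+[260,215]
W=np.array([onz(t,*p,.01)[:2] for p in B]);M=np.array([[-.038,-.0625],[.038,-.0625],[.038,.0625],[-.038,.0625]])
A,_=cv2.estimateAffinePartial2D(M[:,:],W);
u=(W[2]+W[3]-W[0]-W[1]);print('stand c',W.mean(0),'h dir',u/np.linalg.norm(u),np.linalg.norm(u)/2,'ang',np.degrees(np.arctan2(u[1],u[0])))
cs={}
for n,c,r in(('top',t,(345,230,390,262)),('side',s,(240,250,270,285))):
    H=cv2.cvtColor(c['color'],cv2.COLOR_RGB2HSV);m=((H[...,0]>8)&(H[...,0]<35)&(H[...,1]>140)).astype(np.uint8)
    x0,y0,x1,y1=r;mm=0*m;mm[y0:y1,x0:x1]=m[y0:y1,x0:x1]
    rc=cv2.minAreaRect(np.argwhere(mm)[:,::-1].astype(np.float32));print(n,rc);cs[n]=rc[0]
print('handle',tri(t,cs['top'],s,cs['side']),'top@.12',onz(t,*cs['top'],.12))
# tin: circle from crop (110,463),r 55 -> e crop scale 5.55
print('tin',onz(t,290+110/5.55,190+(463-350)/5.55,.038))
E
```

```text
readout c [0.49216441 0.15570805] yaw -10.547332355368527 scale 0.9666756988148019
[np.float64(0.14408803673248316), np.float64(0.11466471907019653), np.float64(0.14710131164192194), np.float64(0.11588827767419083)]
knob skirt c [0.49115207 0.15772294 0.054     ] tri knob (array([0.49033328, 0.15747532, 0.05468351]), np.float64(0.001472436013490562))
pointer [0.01522264 0.01071771] 35.14797964462551
pointer [0.00824259 0.00677961] 39.437608683185346
pointer [0.00189131 0.00355935] 62.015464668715104
stand c [ 0.55489903 -0.44453688] h dir [-0.62996833  0.77662083] 0.12052064315031019 ang 129.04778567706904
top ((362.8846130371094, 249.076904296875), (7.765803337097168, 13.035454750061035), 56.3099365234375)
side ((253.5449676513672, 267.971923828125), (23.425954818725586, 7.949984550476074), 57.9946174621582)
handle (array([ 0.51798767, -0.39511717,  0.11944707]), np.float64(0.002954003151306148)) top@.12 [ 0.51939049 -0.39489228  0.12      ]
tin [ 0.65346936 -0.22760875  0.038     ]
```

```bash
cat >> h.py <<'E'
from scipy.spatial.transform import Rotation as Ro
def Rzx(z,yd):   # z tool dir, y closest to yd
    z=np.array(z,float);z/=np.linalg.norm(z);y=np.array(yd,float);y-=z*(y@z);y/=np.linalg.norm(y)
    return np.stack([np.cross(y,z),y,z],1)
def knobR(b,t=12):
    b=np.radians(b);t=np.radians(t);bv=np.array([np.cos(b),np.sin(b),0]);e=np.array([0,0,1.])
    z=-np.cos(t)*e+np.sin(t)*bv
    return Rzx(z,np.cross(z,-bv))
def cmd(p,R):
    s=read_state();R0=np.array(s['tcp_rot'])
    print('lin',(R0.T@(np.array(p)-s['position'])*100).round(2),'ang',Ro.from_matrix(R0.T@R).as_rotvec().round(4))
E
python3 - <<'E'
from h import *
R=knobR(37)
print(R.round(3))
cmd([.42,-.2,.25],R);cmd([.40,-.2,.25],Ro.from_euler('z',-38,degrees=True).as_matrix()@R);cmd([.492,.1575,.16],R)
E
```

```text
[[-0.781 -0.602  0.166]
 [-0.589  0.799  0.125]
 [-0.208 -0.    -0.978]]
lin [ 33.76 -30.45  -2.76] ang [ 0.2929 -0.0465  2.7956]
lin [ 31.86 -31.07  -2.76] ang [-0.2939 -0.052  -2.7965]
lin [ 51.64 -62.21   6.31] ang [ 0.2929 -0.0465  2.7956]
```

```bash
cat >> h.py <<'E'
F=np.diag([-1.,-1,1])
E
python3 - <<'E'
from h import *
R=knobR(37)@F
print(R.round(3))
cmd([.42,-.2,.25],R);cmd([.492,.1575,.16],R)
E
```

```text
[[ 0.781  0.602  0.166]
 [ 0.589 -0.799  0.125]
 [ 0.208  0.    -0.978]]
lin [ 33.76 -30.45  -2.76] ang [ 0.0329  0.2068 -0.3309]
lin [ 51.64 -62.21   6.31] ang [ 0.0329  0.2068 -0.3309]
```

>>> move_arm(linear=[[33.8, -30.5, -2.8], [33.8, -30.5, -2.8], [33.8, -30.5, -2.8], [33.8, -30.5, -2.8], [33.8, -30.5, -2.8], [33.8, -30.5, -2.8], [33.8, -30.5, -2.8], [33.8, -30.5, -2.8], [33.8, -30.5, -2.8], [33.8, -30.5, -2.8], [33.8, -30.5, -2.8], [33.8, -30.5, -2.8]], angular=[[0.033, 0.207, -0.331], [0.033, 0.207, -0.331], [0.033, 0.207, -0.331], [0.033, 0.207, -0.331], [0.033, 0.207, -0.331], [0.033, 0.207, -0.331], [0.033, 0.207, -0.331], [0.033, 0.207, -0.331], [0.033, 0.207, -0.331], [0.033, 0.207, -0.331], [0.033, 0.207, -0.331], [0.033, 0.207, -0.331]], fingers=[-0.3, -0.3, -0.3, -0.3, -0.3, -0.3, -0.3, -0.3, -0.3, -0.3, -0.3, -0.3])

```text
time_s: 1.1
position: [0.4213, -0.1922, 0.2506]
tcp_rot: [[0.777, 0.608, 0.165], [0.594, -0.794, 0.131], [0.211, -0.004, -0.978]]
force: [-0.2, -0.3, -0.1]
opening: 0.653
```

```bash
python3 - <<'E'
from h import *
cmd([.492,.1575,.16],knobR(37)@F);s=read_state();print(s['position'],s['joint_positions'].round(1),s['opening'],s['time_s'])
E
```

```text
lin [ 24.35 -23.43  14.6 ] ang [-0.0053 -0.0027  0.0069]
[ 0.42129854 -0.19217934  0.25055469] [-46.7  14.  106.2  14.1  59.5  -1.3] 0.653347881181911 1.1
```

>>> move_arm(linear=[[24.35, -23.43, 14.6], [24.35, -23.43, 14.6], [24.35, -23.43, 14.6], [24.35, -23.43, 14.6], [24.35, -23.43, 14.6], [24.35, -23.43, 14.6], [24.35, -23.43, 14.6], [24.35, -23.43, 14.6], [24.35, -23.43, 14.6], [24.35, -23.43, 14.6], [24.35, -23.43, 14.6], [24.35, -23.43, 14.6]], angular=[[0, 0, 0], [0, 0, 0], [0, 0, 0], [0, 0, 0], [0, 0, 0], [0, 0, 0], [0, 0, 0], [0, 0, 0], [0, 0, 0], [0, 0, 0], [0, 0, 0], [0, 0, 0]], fingers=[-0.1, -0.1, -0.1, -0.1, -0.1, -0.1, -0.1, -0.1, -0.1, -0.1, -0.1, -0.1])

```text
time_s: 2.1
position: [0.4917, 0.1573, 0.1597]
tcp_rot: [[0.776, 0.609, 0.164], [0.595, -0.793, 0.131], [0.21, -0.004, -0.978]]
force: [1.0, -0.4, 0.1]
opening: 0.548
```

```bash
python3 - <<'E'
from h import *
s=read_state();print(s['position'],s['joint_positions'].round(1),s['opening'],s['time_s'])
cmd([.492,.1575,.062],knobR(37)@F)
a=capture('side');save(a,'s1.png')
im=cv2.cvtColor(a['color'],cv2.COLOR_RGB2BGR)[70:220,140:300];im=cv2.resize(im,None,fx=4,fy=4,interpolation=cv2.INTER_CUBIC);cv2.imwrite('pics/s1c.png',im)
E
```

```text
[0.49173142 0.15731149 0.1596517 ] [  0.8  24.  109.7  12.2  37.3  44.2] 0.547752016498918 2.1
lin [-2.01  0.04  9.56] ang [-0.0057 -0.0017  0.0079]
```

View pics/s1c.png

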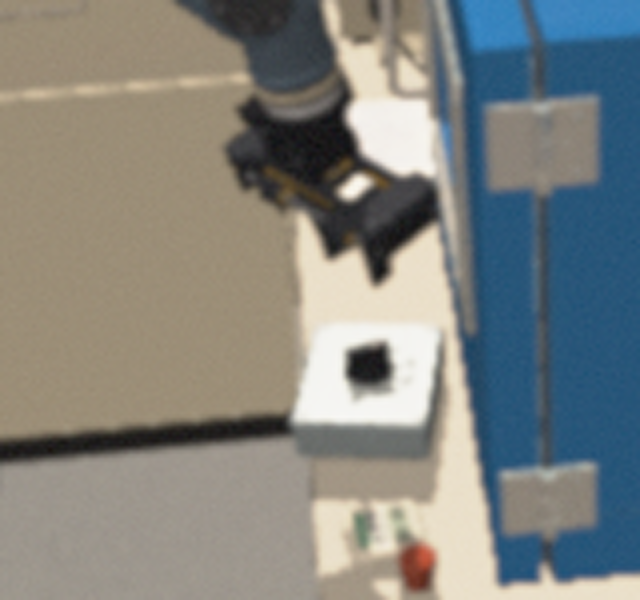

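Gripper is above the knob (crop (368,365)), fingers at (335,240) and (378,270), body clear of the cabinet. Descending.

>>> move_arm(linear=[[-1.0, 0, 4.8], [-1.6, 0, 7.6], [-2.0, 0, 9.5], [-2.0, 0, 9.5], [-2.0, 0, 9.5], [-2.0, 0, 9.5], [-2.0, 0, 9.5], [-2.0, 0, 9.5], [-2.0, 0, 9.5], [-2.0, 0, 9.5]], angular=[[0, 0, 0], [0, 0, 0], [0, 0, 0], [0, 0, 0], [0, 0, 0], [0, 0, 0], [0, 0, 0], [0, 0, 0], [0, 0, 0], [0, 0, 0]], fingers=[-0.1, -0.1, -0.1, -0.1, 1, 1, 1, 1, 1, 1])

```text
time_s: 2.98
position: [0.4897, 0.158, 0.0635]
tcp_rot: [[0.778, 0.608, 0.161], [0.594, -0.794, 0.132], [0.208, -0.008, -0.978]]
force: [-5.1, 4.4, 4.6]
opening: 0.183
```

```bash
python3 - <<'E'
from h import *
s=read_state();print(s['position'],s['joint_positions'].round(1),s['opening'],s['force'].round(1),s['moment'].round(2))
for b in (37,3,-31): cmd([.492,.1575,.0625],knobR(b)@F)
E
```

```text
[0.48967368 0.1580167  0.06352852] [  0.9  34.9 113.8  19.4  23.   36.1] 0.18274470932004439 [-5.1  4.4  4.6] [0.7  0.95 0.2 ]
lin [0.13 0.18 0.13] ang [-0.009   0.0001  0.0061]
lin [0.13 0.18 0.13] ang [-0.1321  0.0023  0.5866]
lin [0.13 0.18 0.13] ang [-0.2548  0.0045  1.1672]
```

>>> move_arm(linear=[[0, -0.1, 0], [0, -0.1, 0], [0, -0.1, 0], [0, -0.1, 0]], angular=[[0, 0, 0], [0, 0, 0], [0, 0, 0], [0, 0, 0]], fingers=[1, 1, 1, 1])

```text
time_s: 3.32
position: [0.4886, 0.1589, 0.0636]
tcp_rot: [[0.777, 0.608, 0.16], [0.594, -0.794, 0.132], [0.207, -0.008, -0.978]]
force: [-1.5, 0.3, -0.8]
opening: 0.146
```

```bash
python3 - <<'E'
from h import *
s=read_state();print(s['position'],s['joint_positions'].round(1),s['opening'],s['force'].round(1),s['moment'].round(2))
p=s['position']
for b in (3,-31): cmd(p,knobR(b)@F)
E
```

```text
[0.48864959 0.15887214 0.06360027] [  1.   34.9 113.9  19.4  23.   36.2] 0.1456623874613591 [-1.5  0.3 -0.8] [-0.14  0.35  0.02]
lin [0. 0. 0.] ang [-0.1325  0.0029  0.587 ]
lin [0. 0. 0.] ang [-0.255   0.0052  1.1676]
```

>>> move_arm(linear=[[0, 0, 0], [0, 0, 0], [0, 0, 0], [0, 0, 0], [0, 0, 0], [0, 0, 0], [0, 0, 0], [0, 0, 0], [0, 0, 0], [0, 0, 0], [0, 0, 0], [0, 0, 0]], angular=[[-0.022, 0, 0.1], [-0.044, 0, 0.2], [-0.066, 0, 0.3], [-0.088, 0.001, 0.4], [-0.11, 0.002, 0.5], [-0.132, 0.003, 0.6], [-0.154, 0.003, 0.7], [-0.175, 0.004, 0.8], [-0.197, 0.004, 0.9], [-0.219, 0.005, 1.0], [-0.24, 0.005, 1.1], [-0.255, 0.005, 1.168]], fingers=[1, 1, 1, 1, 1, 1, 1, 1, 1, 1, 1, 1])

```text
time_s: 4.32
position: [0.4885, 0.1616, 0.0636]
tcp_rot: [[0.836, -0.519, 0.179], [-0.509, -0.855, -0.104], [0.207, -0.004, -0.978]]
force: [-3.9, 12.7, -1.5]
opening: 0.142
```

```bash
python3 - <<'E'
from h import *
s=read_state();print(s['position'],s['joint_positions'].round(1),s['opening'],s['force'].round(1),s['moment'].round(2))
p=s['position']
cmd([.4886,.1589,.0635],knobR(-31)@F)
E
```

```text
[0.48853302 0.16160435 0.06362811] [ 10.5  35.6 111.1 -18.4  25.3 148. ] 0.14172674615927452 [-3.9 12.7 -1.5] [2.38 0.84 0.4 ]
lin [0.14 0.23 0.04] ang [-0.0032  0.0004 -0.0058]
```

>>> move_arm(linear=[[0, -0.15, 0], [0, -0.15, 0], [0, -0.15, 0], [0, -0.15, 0]], angular=[[0, 0, 0], [0, 0, 0], [0, 0, 0], [0, 0, 0]], fingers=[1, 1, 1, 1])

```text
time_s: 4.65
position: [0.4885, 0.162, 0.0636]
tcp_rot: [[0.836, -0.52, 0.177], [-0.509, -0.854, -0.105], [0.206, -0.002, -0.978]]
force: [-1.9, -4.3, -0.2]
opening: 0.143
```

```bash
python3 - <<'E'
from h import *
s=read_state();print(s['position'],s['tcp_rot'].round(3),s['opening'],s['force'].round(1),s['moment'].round(2))
E
```

```text
[0.48847909 0.16201007 0.06358329] [[ 0.836 -0.52   0.177]
 [-0.509 -0.854 -0.105]
 [ 0.206 -0.002 -0.978]] 0.14262672079112593 [-1.9 -4.3 -0.2] [-0.64  0.51 -0.22]
```

>>> move_arm(linear=[[0, 0, 0], [0, 0, 0], [0, 0, 0], [0, 0, 0], [0, 0, -2], [0, 0, -5], [0, 0, -9], [0, 0, -12], [0, 0, -12]], angular=[[0, 0, 0], [0, 0, 0], [0, 0, 0], [0, 0, 0], [0, 0, 0], [0, 0, 0], [0, 0, 0], [0, 0, 0], [0, 0, 0]], fingers=[-0.3, -0.3, -0.3, -0.3, -0.3, -0.3, -0.3, -0.3, -0.3])

```text
time_s: 5.4
position: [0.4702, 0.1764, 0.1867]
tcp_rot: [[0.834, -0.518, 0.189], [-0.508, -0.855, -0.102], [0.215, -0.011, -0.977]]
force: [0.8, 0.1, 0.2]
opening: 0.635
```

```bash
cat >> h.py <<'E'
ha=np.radians(128.5);hv=np.array([np.cos(ha),np.sin(ha),0]);ez=np.array([0,0,1.])
pv=(hv+ez)/2**.5
def probeR(h,pitch,beta):
    """probe y at pitch (deg) above horizontal along h; tool z leans beta deg from the probe's -z_p toward -y_p"""
    h=np.array(h,float);q=np.radians(pitch);p=np.cos(q)*h+np.sin(q)*ez;zp=-np.sin(q)*h+np.cos(q)*ez
    b=np.radians(beta);z=-np.cos(b)*zp-np.sin(b)*p
    return Rzx(z,np.cross(h,ez)),p,zp
E
python3 - <<'E'
from h import *
s=read_state();print(s['position'],s['joint_positions'].round(1),s['opening'],s['force'].round(1))
R,p,zp=probeR(hv,45,25)
print(R.round(3))
G=np.array([.5185,-.395,.12])
print(G+.019*R[:,2])
for Q in(R,R@F):
  cmd(G+.019*Q[:,2]-.12*Q[:,2],Q)
cmd([.42,-.1,.25],R)
a=capture('top');save(a,'t2.png')
im=cv2.cvtColor(a['color'],cv2.COLOR_RGB2BGR)[205:285,145:245];im=cv2.resize(im,None,fx=6,fy=6,interpolation=cv2.INTER_CUBIC);cv2.imwrite('pics/t2c.png',im)
E
```

```text
[0.47021402 0.17638011 0.18674158] [ 12.8  21.6 107.6 -12.2  42.1 142.5] 0.6346010160466993 [0.8 0.1 0.2]
[[-0.585  0.783 -0.213]
 [ 0.735  0.623  0.268]
 [ 0.342  0.    -0.94 ]]
[ 0.51445466 -0.38991431  0.10214584]
lin [36.83 47.53  4.68] ang [ 0.7751  0.0178 -2.6775]
lin [36.83 47.53  4.68] ang [ 0.0128 -0.5576  0.3588]
lin [11.21 26.17 -4.31] ang [ 0.7751  0.0178 -2.6775]
```

View pics/t2c.png

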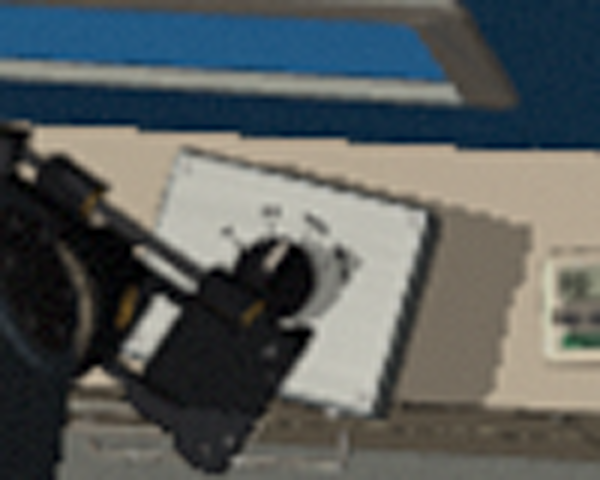

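The knob pointer now runs from (268,270) to (287,240) in the crop, towards the 3-dot mark at (315,222). Checking it numerically.

```bash
python3 - <<'E'
from h import *
t=capture('top')
P=lambda x,y,z:onz(t,(x+.5)/6-.5+145,(y+.5)/6-.5+205,z)[:2]
a=lambda v:np.degrees(np.arctan2(v[1],v[0]))
print('line',a(P(287,240,.076)-P(268,270,.076)))
C=np.array([[183,150],[437,208],[380,415]]);W=[P(*c,.047) for c in C]
print('centre',(W[0]+W[2])/2,'yaw edges',a(W[0]-W[1])-90,a(W[1]-W[2]))
c=(W[0]+W[2])/2
for c in(c,np.array([.489,.162])):
  print('dots',[round(a(P(*q,.047)-c),1) for q in((227,233),(270,211),(315,222),(347,256))],'ptr',a(P(287,240,.076)-c),a(P(278,255,.076)-c))
E
```

```text
line -27.366948081236924
centre [0.49266139 0.15692149] yaw edges -9.911165500824495 -10.566029757411322
dots [np.float64(52.0), np.float64(13.9), np.float64(-25.3), np.float64(-65.9)] ptr -22.178896195576286 -19.047017049005603
dots [np.float64(43.2), np.float64(6.0), np.float64(-29.4), np.float64(-64.3)] ptr -29.520394005003403 -31.522654955171863
```

Yaw −10.5° and bar angle of about −27 to −31° put the selector at 1.34–1.41, which is in range. On to the probe.

```bash
python3 - <<'E'
from h import *
R=probeR(hv,45,25)[0]@F
cmd([.41,-.12,.25],R)
E
```

```text
lin [11.57 28.22 -4.57] ang [ 0.0195 -0.5531  0.3574]
```

>>> move_arm(linear=[[11.5, 28.2, -4.6], [11.5, 28.2, -4.6], [11.5, 28.2, -4.6], [11.5, 28.2, -4.6], [11.5, 28.2, -4.6], [11.5, 28.2, -4.6], [11.5, 28.2, -4.6], [11.5, 28.2, -4.6], [11.5, 28.2, -4.6], [11.5, 28.2, -4.6]], angular=[[0.02, -0.553, 0.357], [0.02, -0.553, 0.357], [0.02, -0.553, 0.357], [0.02, -0.553, 0.357], [0.02, -0.553, 0.357], [0.02, -0.553, 0.357], [0.02, -0.553, 0.357], [0.02, -0.553, 0.357], [0.02, -0.553, 0.357], [0.02, -0.553, 0.357]], fingers=[-0.3, -0.3, -0.3, -0.3, -0.3, -0.3, -0.3, -0.3, -0.3, -0.3])

```text
time_s: 6.33
position: [0.409, -0.1199, 0.2488]
tcp_rot: [[0.582, -0.784, -0.214], [-0.736, -0.62, 0.27], [-0.345, -0.0, -0.939]]
force: [-0.3, 1.3, -0.3]
opening: 0.65
```

```bash
python3 - <<'E'
from h import *
s=read_state();print(s['position'],s['joint_positions'].round(1),s['time_s'])
R=probeR(hv,45,25)[0]@F;G=np.array([.5185,-.395,.12])
cmd(G-.101*R[:,2],R)
E
```

```text
[ 0.40898662 -0.11990778  0.2488113 ] [-35.6  21.3  97.1   5.6  81.1 104.3] 6.3333
lin [31.04  8.47 -7.79] ang [-0.0011  0.0029 -0.0025]
```

>>> move_arm(linear=[[31.0, 8.5, -7.8], [31.0, 8.5, -7.8], [31.0, 8.5, -7.8], [31.0, 8.5, -7.8], [31.0, 8.5, -7.8], [31.0, 8.5, -7.8], [31.0, 8.5, -7.8], [31.0, 8.5, -7.8], [31.0, 8.5, -7.8], [31.0, 8.5, -7.8], [31.0, 8.5, -7.8]], angular=[[0, 0, 0], [0, 0, 0], [0, 0, 0], [0, 0, 0], [0, 0, 0], [0, 0, 0], [0, 0, 0], [0, 0, 0], [0, 0, 0], [0, 0, 0], [0, 0, 0]], fingers=[-0.3, -0.3, -0.3, -0.3, -0.3, -0.3, -0.3, -0.3, -0.3, -0.3, -0.3])

```text
time_s: 7.25
position: [0.5397, -0.4191, 0.2134]
tcp_rot: [[0.583, -0.783, -0.217], [-0.734, -0.622, 0.274], [-0.349, -0.001, -0.937]]
force: [0.8, 0.7, 0.0]
opening: 0.652
```

```bash
python3 - <<'E'
from h import *
s=read_state();print(s['position'],s['joint_positions'].round(1),s['time_s'])
R=probeR(hv,45,25)[0]@F;G=np.array([.5185,-.395,.12])
cmd(G+.019*R[:,2],R)
a=capture('side')
im=cv2.cvtColor(a['color'],cv2.COLOR_RGB2BGR)[180:330,180:340];im=cv2.resize(im,None,fx=4,fy=4,interpolation=cv2.INTER_CUBIC);cv2.imwrite('pics/s3c.png',im)
E
```

```text
[ 0.53967753 -0.41912315  0.21338468] [-47.8  45.3  56.    1.4  99.1  93.7] 7.25
lin [ 0.27  0.17 11.77] ang [-0.0009  0.0077 -0.0005]
```

View pics/s3c.png

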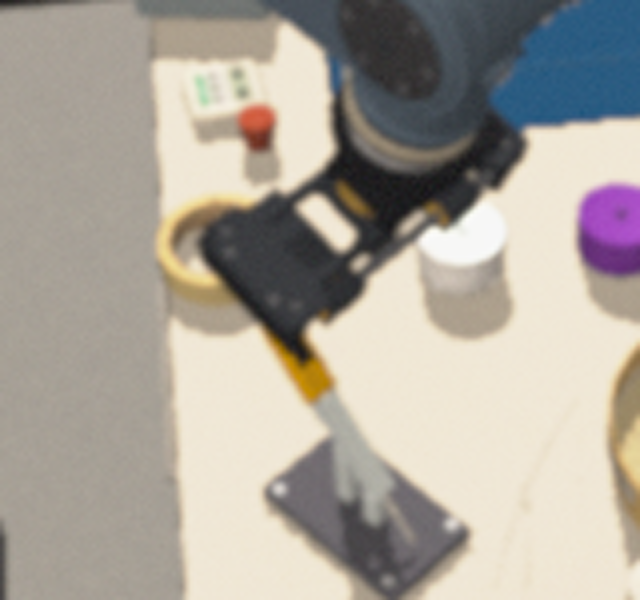

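The gripper hangs over the handle (crop (300,350)) with jaws across its width. Descending and gripping.

>>> move_arm(linear=[[0.1, 0.1, 3.5], [0.2, 0.15, 7.0], [0.3, 0.15, 9.5], [0.3, 0.15, 11.8], [0.3, 0.15, 11.8], [0.3, 0.15, 11.8]], angular=[[0, 0.004, 0], [0, 0.008, 0], [0, 0.008, 0], [0, 0.008, 0], [0, 0.008, 0], [0, 0.008, 0]], fingers=[-0.3, -0.3, -0.3, -0.3, -0.3, -0.3])

```text
time_s: 7.8
position: [0.5144, -0.3875, 0.103]
tcp_rot: [[0.586, -0.782, -0.213], [-0.734, -0.624, 0.269], [-0.343, -0.001, -0.939]]
force: [0.4, -0.3, 0.3]
opening: 0.647
```

```bash
python3 - <<'E'
from h import *
s=read_state();print(s['position'],s['force'].round(1),s['time_s'])
a=capture('side')
im=cv2.cvtColor(a['color'],cv2.COLOR_RGB2BGR)[220:320,200:310];im=cv2.resize(im,None,fx=6,fy=6,interpolation=cv2.INTER_CUBIC);cv2.imwrite('pics/s4c.png',im)
E
```

```text
[ 0.51440815 -0.38751123  0.10302081] [ 0.4 -0.3  0.3] 7.8
```

View pics/s4c.png

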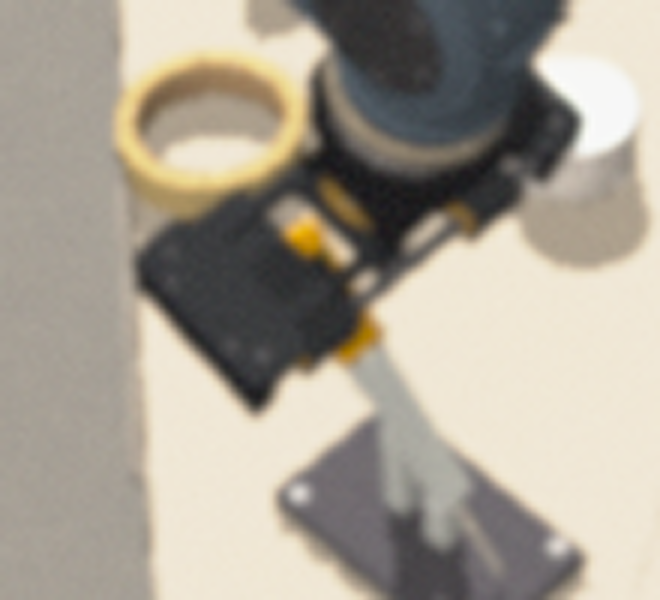

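Handle lies between the fingers, visible at crop (305,235) and (358,338). Closing.

>>> move_arm(linear=[[0, 0, 0], [0, 0, 0], [0, 0, 0], [0, 0, 0], [0, 0, 0], [0, 0, 0], [0, 0, 0]], angular=[[0, 0, 0], [0, 0, 0], [0, 0, 0], [0, 0, 0], [0, 0, 0], [0, 0, 0], [0, 0, 0]], fingers=[1, 1, 1, 1, 1, 1, 1])

```text
time_s: 8.43
position: [0.5155, -0.3895, 0.1045]
tcp_rot: [[0.586, -0.782, -0.211], [-0.736, -0.623, 0.265], [-0.339, -0.001, -0.941]]
force: [-0.2, -0.5, 0.8]
opening: 0.272
```

```bash
python3 - <<'E'
from h import *
s=read_state();print(s['position'],s['force'].round(1),s['opening']*87,s['moment'].round(2))
R=s['tcp_rot'];print('pull dir cm/10 in tool',(R.T@pv*10).round(2))
E
```

```text
[ 0.51550291 -0.3895149   0.10453491] [-0.2 -0.5  0.8] 23.653361916780195 [-0.11 -0.05  0.04]
pull dir cm/10 in tool [-9.05 -0.01 -4.26]
```

Gripped at 23.7 mm, the handle's width. Drawing out along the probe axis.

>>> move_arm(linear=[[-0.7, 0, -0.35], [-1.8, 0, -0.85], [-3.0, 0, -1.4], [-4.2, 0, -2.0], [-5.4, 0, -2.55], [-6.6, 0, -3.1], [-7.8, 0, -3.7], [-9.0, 0, -4.25], [-10.2, 0, -4.8], [-11.4, 0, -5.35], [-12.4, 0, -5.85], [-12.6, 0, -5.95]], angular=[[0, 0, 0], [0, 0, 0], [0, 0, 0], [0, 0, 0], [0, 0, 0], [0, 0, 0], [0, 0, 0], [0, 0, 0], [0, 0, 0], [0, 0, 0], [0, 0, 0], [0, 0, 0]], fingers=[1, 1, 1, 1, 1, 1, 1, 1, 1, 1, 1, 1])

```text
time_s: 9.43
position: [0.4537, -0.3118, 0.2051]
tcp_rot: [[0.587, -0.782, -0.21], [-0.736, -0.623, 0.265], [-0.338, -0.001, -0.941]]
force: [0.5, 0.1, -0.7]
opening: 0.273
```

```bash
python3 - <<'E'
from h import *
s=read_state();print(s['position'],s['force'].round(1),s['opening']*87,s['joint_positions'].round(1))
R=s['tcp_rot'];Rg=R
a=capture('side');b=capture('top')
for c,n,r in((a,'a',(170,200,300,310)),(b,'b',(300,190,430,300))):
    im=cv2.cvtColor(c['color'],cv2.COLOR_RGB2BGR)[r[1]:r[3],r[0]:r[2]]
    cv2.imwrite('pics/'+n+'.png',im)
im=np.hstack([cv2.imread('pics/a.png'),cv2.imread('pics/b.png')]);cv2.imwrite('pics/d5.png',cv2.resize(im,None,fx=3,fy=3,interpolation=cv2.INTER_CUBIC))
E
```

```text
[ 0.4536975  -0.31176677  0.20510306] [ 0.5  0.1 -0.7] 23.727453777879923 [-47.   34.4  80.3   1.5  85.   94. ]
```

View pics/d5.png

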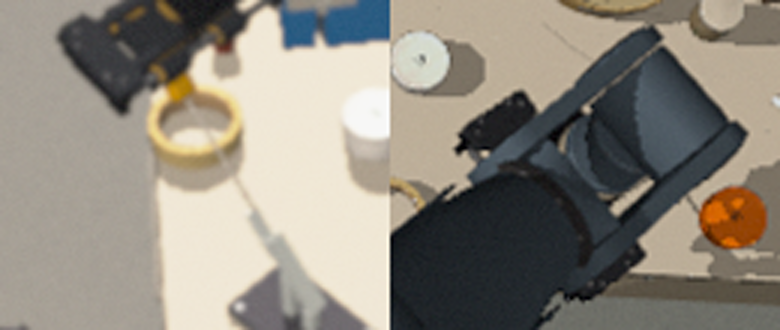

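The probe is drawn out and the stem is visible from the handle (180,85) to a tip near (250,212), close to the sleeve mouth. I'll pull on a little and then verify.

>>> move_arm(linear=[[-1.2, 0, -0.6], [-2.4, 0, -1.1], [-2.7, 0, -1.3], [-2.7, 0, -1.3], [-2.7, 0, -1.3], [-2.7, 0, -1.3]], angular=[[0, 0, 0], [0, 0, 0], [0, 0, 0], [0, 0, 0], [0, 0, 0], [0, 0, 0]], fingers=[1, 1, 1, 1, 1, 1])

```text
time_s: 10.03
position: [0.4412, -0.2963, 0.2251]
tcp_rot: [[0.587, -0.782, -0.21], [-0.736, -0.623, 0.264], [-0.337, -0.001, -0.941]]
force: [-0.4, 0.8, -0.4]
opening: 0.27
```

```bash
python3 - <<'E'
from h import *
s=read_state();R=s['tcp_rot'];p0=s['position'];print(p0,s['time_s'])
G=p0-.019*R[:,2];tip=G-.145*pv
a=capture('side');print('tip pred',tip,proj(a,tip),'G',proj(a,G),'handle low',proj(a,G-.031*pv))
im=cv2.cvtColor(a['color'],cv2.COLOR_RGB2BGR)[200:310,170:300]
cv2.imwrite('pics/d6.png',cv2.resize(im,None,fx=5,fy=5,interpolation=cv2.INTER_CUBIC))
E
```

```text
[ 0.44119894 -0.29631415  0.22514582] 10.0333
tip pred [ 0.50900675 -0.38157211  0.1405034 ] [249.681514  258.8103475] G [219.25048298 210.71832196] handle low [225.83264604 221.12051812]
```

View pics/d6.png

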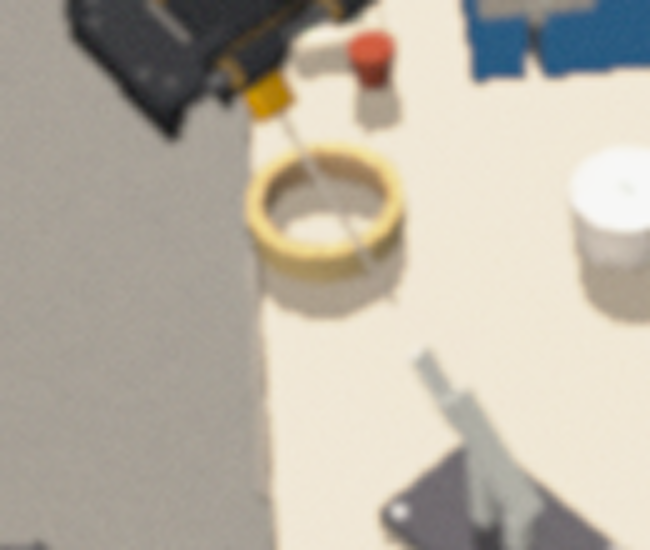

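The tip is free at crop (395,300), i.e. px (249,260), against a prediction of (249.7,258.8), so the probe has not slipped in the grip. Computing the final pose.

```bash
cat >> h.py <<'E'
def final(hang,tipf,ref):
    R,p0=ref; tip=p0-.019*R[:,2]-.145*pv
    zp=(ez-hv)/2**.5;P=np.stack([np.cross(pv,zp),pv,zp],1)
    a=np.radians(hang);h=np.array([np.cos(a),np.sin(a),0]);Pf=np.stack([np.cross(h,ez),h,ez],1)
    D=Pf@P.T; return np.array(tipf)+D@(p0-tip),D@R
E
python3 - <<'E'
from h import *
import pickle
s=read_state();ref=(s['tcp_rot'],s['position']);pickle.dump(ref,open('ref.pkl','wb'))
for hg in(180,190):
  p,R=final(hg,[.6545,-.227,.138],ref);print(hg,p,R.round(2));cmd(p+[0,0,.06],R)
E
```

```text
180 [ 0.51761364 -0.22699187  0.12081952] [[ 0.9   0.    0.43]
 [ 0.   -1.    0.  ]
 [ 0.43  0.   -0.9 ]]
lin [  0.87 -10.3    4.39] ang [ 0.044   0.7304 -0.9203]
190 [ 0.51969184 -0.25076206  0.12081952] [[ 0.89  0.17  0.42]
 [ 0.16 -0.98  0.07]
 [ 0.43  0.   -0.9 ]]
lin [ 2.74 -8.98  3.71] ang [ 0.0526  0.7066 -1.0982]
```

>>> move_arm(linear=[[0, -1, 0], [0.1, -2, 0.4], [0.2, -3, 0.9], [0.3, -4, 1.4], [0.4, -5, 2], [0.5, -6, 2.5], [0.6, -7, 3], [0.7, -8, 3.5], [0.8, -9, 4], [0.9, -10.3, 4.4], [0.9, -10.3, 4.4], [0.9, -10.3, 4.4]], angular=[[0.004, 0.07, -0.09], [0.008, 0.146, -0.18], [0.013, 0.22, -0.276], [0.018, 0.29, -0.37], [0.022, 0.365, -0.46], [0.026, 0.44, -0.55], [0.031, 0.51, -0.64], [0.035, 0.585, -0.736], [0.04, 0.66, -0.83], [0.044, 0.73, -0.92], [0.044, 0.73, -0.92], [0.044, 0.73, -0.92]], fingers=[1, 1, 1, 1, 1, 1, 1, 1, 1, 1, 1, 1])

```text
time_s: 11.08
position: [0.5165, -0.2258, 0.1792]
tcp_rot: [[0.905, 0.001, 0.425], [-0.0, -1.0, 0.003], [0.425, -0.003, -0.905]]
force: [-0.8, 0.6, -0.6]
opening: 0.274
```

```bash
python3 - <<'E'
from h import *
import pickle
ref=pickle.load(open('ref.pkl','rb'))
s=read_state();print(s['position'],s['joint_positions'].round(1),s['time_s'],s['opening']*87,s['force'].round(1))
p,R=final(180,[.6545,-.227,.138],ref);cmd(p,R)
E
```

```text
[ 0.51652758 -0.22579497  0.17917291] [-44.7  23.7 111.   34.9  31.8  17.5] 11.0833 23.82651653487897 [-0.8  0.6 -0.6]
lin [-2.38  0.14  5.33] ang [-0.0029  0.0027 -0.0012]
```

>>> move_arm(linear=[[-0.8, 0.05, 1.8], [-1.6, 0.1, 3.5], [-2.4, 0.1, 5.3], [-2.4, 0.1, 5.3], [-2.4, 0.1, 5.3], [-2.4, 0.1, 5.3], [-2.4, 0.1, 5.3], [-2.4, 0.1, 5.3]], angular=[[0, 0, 0], [0, 0, 0], [0, 0, 0], [0, 0, 0], [0, 0, 0], [0, 0, 0], [0, 0, 0], [0, 0, 0]], fingers=[1, 1, 1, 1, 1, 1, 1, 1])

```text
time_s: 11.75
position: [0.518, -0.2272, 0.1223]
tcp_rot: [[0.905, 0.001, 0.426], [0.0, -1.0, 0.002], [0.426, -0.001, -0.905]]
force: [-1.2, 0.0, -1.2]
opening: 0.275
```

```bash
python3 - <<'E'
from h import *
import pickle
ref=pickle.load(open('ref.pkl','rb'))
s=read_state();print(s['position'],s['time_s'],s['opening']*87)
R0,p0=ref;D=s['tcp_rot']@R0.T
tip=s['position']+D@(-.019*R0[:,2]-.145*pv);print('tip',tip,'axis',D@pv)
a=capture('side');b=capture('top');print(proj(a,tip),proj(b,tip))
A=cv2.resize(cv2.cvtColor(a['color'],cv2.COLOR_RGB2BGR)[190:280,210:320],None,fx=3.6,fy=3.6,interpolation=cv2.INTER_CUBIC)
B=cv2.resize(cv2.cvtColor(b['color'],cv2.COLOR_RGB2BGR)[180:270,240:350],None,fx=3.6,fy=3.6,interpolation=cv2.INTER_CUBIC)
C=cv2.resize(cv2.cvtColor(b['color'],cv2.COLOR_RGB2BGR)[220:285,155:235],None,fx=3.6,fy=3.6,interpolation=cv2.INTER_CUBIC)
C=cv2.copyMakeBorder(C,0,0,0,792-C.shape[1],0);cv2.imwrite('pics/f.png',np.vstack([np.hstack([A,B]),C]))
E
```

```text
[ 0.51795051 -0.22719257  0.12225126] 11.75 23.894686307585484
tip [ 0.65485355 -0.22720583  0.13929838] axis [-9.99999514e-01 -1.52171578e-04  9.73945701e-04]
[296.03993068 212.24027821] [311.36242318 202.88708476]
```

View pics/f.png

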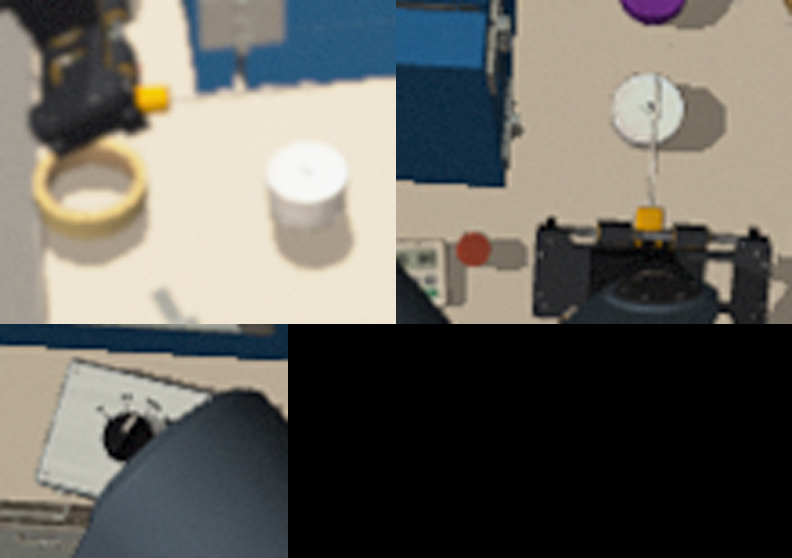

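The side view shows the probe level and well above the lid. In the top view the tip is at about px (312.5,201), over the lid centred at (310.5,210) once parallax is allowed for. The selector points towards the three-dot mark, and the bystanders have not moved. Handing in.

```bash
python3 - <<'E'
from h import *
b=capture('top');print('tip by image',onz(b,312.5,200.8,.139)); print(read_state()['qvel'].round(2))
hand_in()
E
```

```text
tip by image [ 0.66188812 -0.23053554  0.139     ]
[-0.01  0.28  0.16  0.06  0.01 -0.2 ]
the job is handed in; nothing more can be done
```

I turned the selector to the three-dot mark, then drew the probe from its stand and handed in with it held level over the white tin. The hand-in gave no verdict.

- **Selector:** the final grip angle gives about 1.41 rad, and the pointer line in a picture gives about 1.34. Both are inside 1.25–1.55. In the last picture the arm partly hid the panel.
- **Probe tip:** the arm pose puts it at (0.655, −0.227, 0.139), which is about 10 cm above the lid. The tin's centre was measured at about (0.654, −0.227). The last top picture puts the tip about 8 mm away, at (0.662, −0.231), still well within the 34 mm allowed.
- **Level and grip:** the probe was level to within about 0.001 rad by the arm pose. The gripper opening was 23.9 mm, the handle's width, so there was no sign of slipping.
- **Other things:** the tin and bystanders looked unmoved in the last pictures, judged by eye rather than measured.
- **Disagreement:** the grips on the knob put its axis about 3 mm from where the camera did. The knob still turned as planned.

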